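# Strip the stack of valve parts into their trays

## Robot

A 6-joint arm with a two-finger parallel gripper is mounted at the origin on the work surface. World frame = base frame: x ahead of the robot, y to its left, z up, the work surface at z = 0. Lengths are in m, angles in rad, forces in N, time in s.
With the tool pointing down it reaches from about 0.4 to 0.825 m from the base axis. Payload 7 kg.
Tool frame: the origin (TCP) lies on the centre line of the jaws, within the pads' length; the fingertips stand 14 mm ahead of it and the grasp point (between the pads) lies 5 mm behind it; z points along the fingers, y is the line along which they close (so a half turn about z gives the same grasp; the last joint's range is limited). The gripper opens to 88 mm and grips with 3 to 60 N. Pads are 19 mm wide; open, the fingers measure 130 mm over their backs; the gripper's body (78 mm by 193 mm) begins 47 mm behind the grasp point.
Start: joints at [0.288, 0.359, 0.012, 0, -1.224, -0.288], TCP at [0.675, -0, 0.241] pointing down, gripper open.
Joint ranges: [-3.07, 3.07], [-1.43, 2.12], [-1.02, 1.25], [-3.03, 1.67], [-3.05, -0], [-3.03, 3.03]. Speed limits (rad/s): [2.39, 2.39, 3.01, 3.14, 3.14, 3.14].

## Interface

Orientations are given as [roll, pitch, yaw] about the fixed x, y, z axes, in that order (R = Rz(yaw) Ry(pitch) Rx(roll)).
In Python, from station import arm gives the robot as it stands.
- The arm moves only by the tool move_arm, never from a script. Its argument "rows" is a list of rows, each an object with "translation": the shift along the tool's x, y, z in cm, a list of three; "rot": the turn, a rotation vector about the tool's x, y, z in degrees, a list of three; "hand": the closure, from 0 (fully open) to 1 (shut). A call has 1 to 8 rows; each row is the pose to reach, as a shift and turn from the pose commanded when the call began, along the tool's axes at that moment; what a row does not reach only later rows make up. A row lasts 1/12 s, in which the tool goes at most 41.7 mm and 7.16 degrees, less where a joint would pass 70% of its speed; a pose out of reach is approached as far as the arm can. A call with a gripper value outside its range is refused whole. The fingers move at their own pace and stop on an object; "squeeze" is the grip in N (left out, the last holds). Time passes only in rows, so rows that repeat a pose let the fingers close. It gives the time, the measured TCP pose, the force, the opening and the grip force at its end, in the units of the state.
- arm.get_state(): the state, without advancing time (a new reading comes with each control period).
- arm.grab_frame(name): name is "scene" or "side" or "wrist"; returns (picture, depth): 480x640x3 uint8, red, green, blue; 480x640 float32, m along the optical axis (not along the pixel's ray), 0 where there is no reading.
- arm.camera_params(name): a dict with "vfov" (degrees; the focal length in pixels is half the picture's height over the tangent of half this angle, whatever the lens; pixels are square), "cx", "cy" (the principal point, pixels), "k1" (the pictures are not rectified: a ray, as slopes to the right and down, at radius r is drawn at 1 + k1 r^2 times it, then the intrinsics apply), "position" and "orientation" of the camera in the world; the wrist camera has in their place "tool_from_camera" (4x4, takes a point from camera to tool coordinates, whose origin is the TCP and whose axes are the flange's). Camera axes: x right, y down, z forward; pixel columns grow to the right and rows downward; lengths in m; the calibration is good to about 2 mm. A picture is of the moment at which its call begins: read the wrist's pose just before it. camera_params takes no time and is no camera call.
- arm.job_done(): hands the job in; it is judged then, once.
Trained networks look in the newest picture that a camera, given by its name, has taken for a name from the list of things; names that differ only in an ending like _2 or _b are one class to them, and where a whole thing is asked for, a point or a joint stands for the part that bears it (a point fixed in the world has none). Each returns a list of dicts, best first, with "p" (0 to 1); they miss things now and then, are a little off and sometimes report something else, mostly with a low value. They report only what shows in the picture. A call takes as long as a camera call. They do not tell look-alikes from the thing itself.
- arm.search_frame(label, camera): "point" ([x, y, z] in m, in the coordinates of the camera as it stood for that picture, good to about 4 mm: the middle of the surface that is visible of it).
- arm.pinpoint(label, camera): "point" ([x, y, z] in m, in the coordinates of the camera as it stood for that picture, good to about 4 mm: a listed point, or the origin of a listed thing).
The state is a dict: "t": time; "q": joint angles; "qd": joint speeds; "joint_efforts": joint torques, N m; "eef_pos": TCP position; "ee_rot": TCP orientation; "force": force on the tool from outside, world axes, zero at the start; "moment": the same for the moment, N m; "width": finger opening in m; "gripper_force": force on a finger pad.
Only numpy, scipy, OpenCV 4.12 (cv2) and the standard library are available. Lean on these libraries where they do the work, as an engineer would, in place of code of your own. Each camera call takes 0.05 s, during which the arm holds its last target. There are 200 camera calls.

## Task

The parts of a stripped valve are piled in one stack on the welding bench: take the stack apart one part at a time from the top down, and set each part down in the tray of its own shape and size: bushing in the small round tray, then hexagonal nut in the hexagonal tray, then wide ring in the large round tray, then square flange in the square tray. Each must end flat on its tray's floor, the same way up as in the stack, let go and at rest. Leave the paste tin and the wrench where they are.

Things in the scene. Friction and masses are not known exactly. Their poses are not given: they have to be found in the camera images.
- flange: Bottom of the stack: square solid steel blind flange, 66 x 66 mm, 24 mm high, about 0.6 kg, the dark 8 mm spot of a plugged bolt hole near each corner (24 mm from the centre along both axes). Stands on the table. Origin: centre of its underside; x and y square to its sides, z up.
- seat_ring: Second from below, lying on the flange: round dark steel ring, outer diameter 56 mm, bore 24 mm, 22 mm high, about 0.3 kg. Origin: centre of its underside; z up along its axis.
- hex_nut: Third from below, lying on the ring: hexagonal steel nut, 40 mm across the flats (46 mm over the corners), 20 mm high, bore 20 mm, about 0.16 kg. Origin: centre of its underside; its x axis is square to one pair of flats (the others at 60 and 120 degrees), z up.
- bushing: Top of the stack, standing on the nut: round brass bushing, outer diameter 28 mm, bore 16 mm, 34 mm high, 0.11 kg. Origin: centre of its underside; z up along its axis.
- square_tray: Shallow square tray for the flange: opening 84 x 84 mm, 92 x 92 mm outside. Fixed to the table: floor 3 mm thick, rim 4 mm thick, top of the rim 8 mm above the table (5 mm above the floor). Sheet metal, grey floor and bright rim. Origin: centre of its underside, on the table; z up. x and y square to its sides.
- hex_tray: Shallow hexagonal tray for the nut: opening 58 mm across the flats, 66 mm outside (the nut fits in it at any turn). Fixed to the table: floor 3 mm thick, rim 4 mm thick, top of the rim 8 mm above the table (5 mm above the floor). Sheet metal, grey floor and bright rim. Origin: centre of its underside, on the table; z up. x is square to one pair of its sides.
- big_round_tray: Larger of the two shallow round trays, for the wide ring: opening 74 mm in diameter, 82 mm outside. Fixed to the table: floor 3 mm thick, rim 4 mm thick, top of the rim 8 mm above the table (5 mm above the floor). Sheet metal, grey floor and bright rim. Origin: centre of its underside, on the table; z up.
- small_round_tray: Smaller of the two shallow round trays, for the bushing: opening 46 mm in diameter, 54 mm outside. Fixed to the table: floor 3 mm thick, rim 4 mm thick, top of the rim 8 mm above the table (5 mm above the floor). Sheet metal, grey floor and bright rim. Origin: centre of its underside, on the table; z up.
- paste_tin: Bystander: closed paste tin standing beside the work, 56 mm in diameter, 42 mm high. Origin: centre of its underside.
- wrench: Bystander: steel wrench, 170 mm long, lying along its own x axis near the left edge of the work, about 10 mm high. Origin: under its middle.
Mind the look-alikes: they are no part of the job. There is more than one size of the bushing; the job needs the smallest.

How it is judged:
By the outcome, as a careful person would: the job done as asked, in the order asked, and still so for the second after the job is handed in, with the robot touching nothing.
It also fails if it takes over 120 s, if anything falls off the work surface, if the arm or the gripper's body presses on something with over 40 N, if the wrist force passes 120 N, or if a joint passes its speed limit or range.

## Working session

There is one attempt and no reset: what is moved stays moved. The work goes in short steps, Python scripts to look and compute and a tool call to move; the robot and the scene stay as the last step left them, time stands still between calls to the robot, and variables do not carry over. Pictures are saved under pics/ and viewed, at most 14 in all, crops included, and the job is handed in when it is done.

Besides the shell and the picture viewer there is one more tool, called after "Call:" by a JSON object that holds its "name" and its "arguments", one argument or row to a line. move_arm: Moves the arm, as the interface text tells. Its arguments: {"type":"object","properties":{"rows":{"type":"array","items":{"type":"object","properties":{"translation":{"type":"array","items":{"type":"number"}},"rot":{"type":"array","items":{"type":"number"}},"hand":{"type":"number"}}}},"squeeze":{"type":"number"}},"required":["rows"]}

```bash
mkdir -p pics; cat > h.py <<'E'
import numpy as np,cv2
from station import arm
from scipy.spatial.transform import Rotation as R
def cam(name,st=None):
    p=arm.camera_params(name)
    f=240/np.tan(np.radians(p['vfov'])/2)
    if name=='wrist':
        st=st or arm.get_state(); T=np.eye(4);T[:3,:3]=R.from_euler('xyz',st['ee_rot']).as_matrix();T[:3,3]=st['eef_pos']
        T=T@np.array(p['tool_from_camera'])
    else:
        T=np.eye(4);o=np.array(p['orientation'],float)
        T[:3,:3]=o if o.shape==(3,3) else R.from_euler('xyz',o).as_matrix();T[:3,3]=p['position']
    return p,f,T
def cloud(name,d,c):
    p,f,T=c
    K=np.array([[f,0,p['cx']],[0,f,p['cy']],[0,0,1]]);v,u=np.mgrid[:480,:640]
    n=cv2.undistortPoints(np.stack([u,v],-1).reshape(-1,1,2).astype(float),K,np.array([p['k1'],0,0,0.]))[:,0].reshape(480,640,2)
    P=np.dstack([n*d[...,None],d]); W=P@T[:3,:3].T+T[:3,3]; W[d==0]=np.nan
    return W
def proj(X,c):
    p,f,T=c; q=(np.array(X)-T[:3,3])@T[:3,:3]; s=q[:2]/q[2]; s=s*(1+p['k1']*(s@s)); return s*f+[p['cx'],p['cy']]
def save(n,im): cv2.imwrite(f'pics/{n}.png',im[...,::-1])
E
python3 - <<'E'
from h import *
print(arm.get_state()['ee_rot'],arm.camera_params('scene'),arm.camera_params('wrist'))
for n in ['scene','wrist','side']:
    c=cam(n); im,d=arm.grab_frame(n); save(n+'0',im); np.savez(n+'0.npz',W=cloud(n,d,c),im=im)
    for l in ['flange','seat_ring','hex_nut','bushing','square_tray','hex_tray','big_round_tray','small_round_tray','paste_tin','wrench']:
        for r in arm.pinpoint(l,n):
            if r['p']>.2:
                X=c[2][:3,:3]@r['point']+c[2][:3,3]; print(n,l,round(r['p'],2),X.round(3),proj(X,c).round())
E
```

```text
[ 3.13996012e+00 -1.46238435e-04 -1.57086623e+00] {'vfov': 52.341560800861, 'cx': 323.27664491730155, 'cy': 235.78564532898682, 'k1': 0.021844113663351244, 'position': array([1.25130813, 0.0977222 , 0.51575562]), 'orientation': array([-2.11664336, -0.00747922,  1.68162746])} {'vfov': 71.0061910252976, 'cx': 322.9916072032, 'cy': 237.88593509294572, 'k1': -0.03053347662009432, 'tool_from_camera': array([[ 1.10951401e-03, -9.64722787e-01, -2.63265481e-01,
         7.11956042e-02],
       [ 9.99999194e-01,  1.23270248e-03, -3.02747845e-04,
        -3.73734877e-04],
       [ 6.16595756e-04, -2.63264933e-01,  9.64723377e-01,
        -1.44710253e-01],
       [ 0.00000000e+00,  0.00000000e+00,  0.00000000e+00,
         1.00000000e+00]])}
scene flange 0.96 [ 0.609  0.161 -0.001] [402. 305.]
scene seat_ring 0.93 [0.606 0.163 0.023] [404. 293.]
scene seat_ring 0.48 [0.652 0.013 0.003] [309. 313.]
scene hex_nut 0.94 [0.605 0.158 0.045] [403. 281.]
scene bushing 0.81 [ 0.622  0.273 -0.003] [473. 317.]
scene bushing 0.6 [0.604 0.158 0.066] [404. 270.]
scene bushing 0.6 [0.512 0.173 0.001] [407. 2
[... 877 characters left out ...]

side seat_ring 0.94 [0.61  0.161 0.024] [269. 300.]
side hex_nut 0.7 [ 0.655  0.016 -0.004] [265. 262.]
side hex_nut 0.52 [0.605 0.155 0.046] [272. 290.]
side hex_nut 0.4 [ 0.453 -0.274 -0.   ] [368. 199.]
side bushing 0.88 [0.618 0.267 0.003] [251. 350.]
side bushing 0.8 [0.601 0.154 0.065] [274. 282.]
side square_tray 0.85 [ 0.63  -0.159  0.001] [292. 217.]
side hex_tray 0.88 [ 0.454 -0.269 -0.   ] [368. 200.]
side big_round_tray 0.73 [0.427 0.28  0.002] [360. 370.]
side small_round_tray 0.71 [ 0.48  -0.007  0.004] [347. 260.]
side small_round_tray 0.63 [0.6   0.155 0.067] [274. 282.]
side paste_tin 0.59 [ 0.653  0.014 -0.003] [267. 261.]
side wrench 0.8 [ 0.653  0.349 -0.003] [218. 388.]
```

View pics/scene0.png

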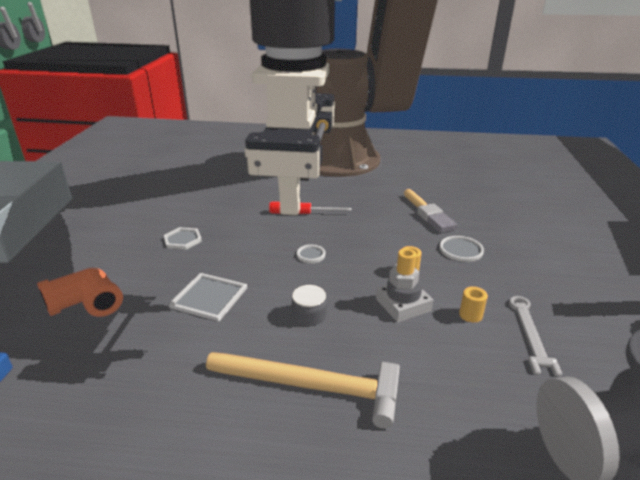

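View pics/wrist0.png

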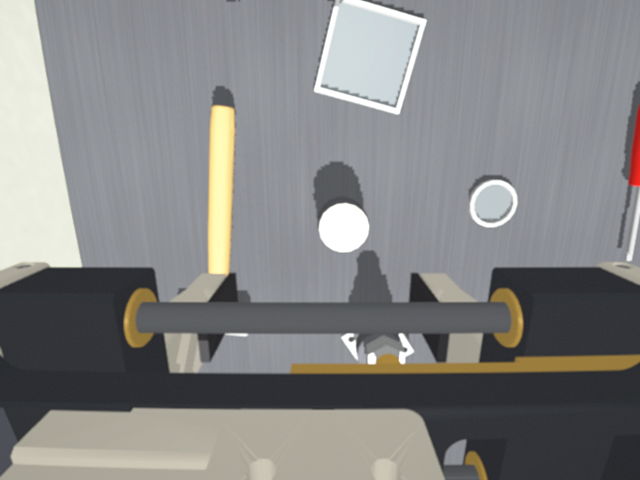

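The scene picture shows the stack at about (404,285). There are three bushings: one on the stack at (406,262), one behind it at (415,255), and a lone one at (473,304). Next I'll enlarge the stack and measure all three.

```bash
python3 - <<'E'
from h import *
a=np.load('scene0.npz');b=np.load('side0.npz')
A=cv2.resize(a['im'][225:335,360:500],None,fx=4,fy=4,interpolation=2)[:440,:400+160]
B=cv2.resize(b['im'][250:370,225:325],None,fx=4,fy=4,interpolation=2)
h=480;A=cv2.copyMakeBorder(A,0,h-A.shape[0],0,0,0);out=np.hstack([A[:, :400],B[:h]]);save('crop0',out)
W=np.vstack([a['W'].reshape(-1,3),b['W'].reshape(-1,3)]);W=W[~np.isnan(W).any(1)]
S=[(.605,.158),(.512,.173),(.62,.27)]
for c in S:
    m=np.hypot(*(W[:,:2]-c).T)<.045;Q=W[m];z=np.percentile(Q[:,2],99.5)
    print(c,'top z',z.round(4))
    for lo in np.arange(0.004,z,.008):
        q=Q[(Q[:,2]>lo)&(Q[:,2]<lo+.008)]
        if len(q)>5:print(round(lo,3),len(q),q.min(0)[:2].round(3),q.max(0)[:2].round(3))
for n,D in(('scene',a),('side',b)):
    for c in S:
        w=D['W'];m=np.hypot(w[...,0]-c[0],w[...,1]-c[1])<.05
        z=np.nanpercentile(w[m][:,2],99);q=w[m&(abs(w[...,2]-z)<.005)];print(n,c,z.round(4),np.median(q,0).round(3),np.ptp(q,0).round(3),len(q))
E
```

```text
(0.605, 0.158) top z 0.1009
0.004 283 [0.564 0.118] [0.65  0.202]
0.012 290 [0.564 0.118] [0.65  0.203]
0.02 795 [0.564 0.118] [0.649 0.202]
0.028 232 [0.581 0.134] [0.639 0.19 ]
0.036 253 [0.581 0.133] [0.637 0.19 ]
0.044 504 [0.581 0.133] [0.637 0.189]
0.052 190 [0.585 0.137] [0.627 0.182]
0.06 415 [0.585 0.136] [0.628 0.184]
0.068 128 [0.589 0.141] [0.626 0.176]
0.076 127 [0.59  0.146] [0.62  0.174]
0.084 143 [0.591 0.147] [0.619 0.175]
0.092 278 [0.59  0.146] [0.62  0.175]
0.1 74 [0.59  0.147] [0.619 0.173]
(0.512, 0.173) top z 0.0461
0.004 59 [0.495 0.175] [0.531 0.194]
0.012 71 [0.495 0.178] [0.531 0.194]
0.02 84 [0.495 0.162] [0.531 0.193]
0.028 116 [0.495 0.161] [0.531 0.193]
0.036 176 [0.495 0.157] [0.531 0.193]
0.044 145 [0.495 0.156] [0.529 0.192]
(0.62, 0.27) top z 0.5583
0.004 153 [0.604 0.251] [0.642 0.288]
0.012 167 [0.604 0.251] [0.643 0.288]
0.02 186 [0.604 0.251] [0.641 0.289]
0.028 220 [0.603 0.251] [0.642 0.288]
0.036 352 [0.604 0.251] [0.641 0.289]
0.044 252 [0.604 0.252] [0.64  0.286]
0.556 50 [0.59  0.242] [0.617 0.251]
scene (0.605, 0.158) 0.1005 [0.606 0.159 0.099] [0.029 0.026 0.006] 149
scene (0.512, 0.173) 0.046 [0.506 0.184 0.045] [0.034 0.032 0.005] 77
scene (0.62, 0.27) 0.046 [0.624 0.269 0.045] [0.036 0.035 0.006] 233
side (0.605, 0.158) 0.1001 [0.605 0.163 0.099] [0.027 0.027 0.007] 120
side (0.512, 0.173) 0.0456 [0.513 0.177 0.044] [0.035 0.037 0.006] 176
side (0.62, 0.27) 0.558 [0.603 0.247 0.558] [0.027 0.009 0.003] 55
```

View pics/crop0.png

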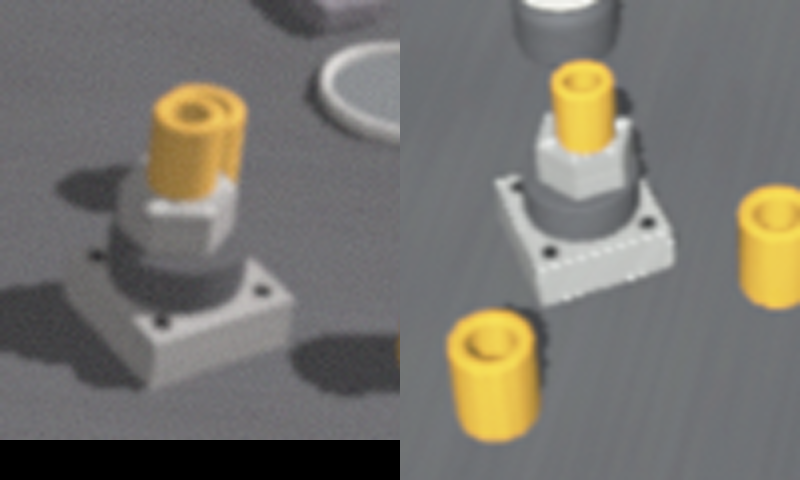

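On size, only the bushing on the stack at (406,262) fits: it is about 28 mm wide and stands from 66 to 100 mm. The ones at (415,255) and (473,304) are about 37 mm wide and 46 mm high, so they are look-alikes standing on the table. Next I'll fit the parts and trays.

```bash
python3 - <<'E'
from h import *
D={n:np.load(n+'0.npz') for n in('scene','side','wrist')}
def rect(n,c,r,zl,zh,mask=None):
    W=D[n]['W'];m=(np.hypot(W[...,0]-c[0],W[...,1]-c[1])<r)&(W[...,2]>zl)&(W[...,2]<zh)
    if mask: m&=D[n]['im'].min(-1)>mask
    q=(W[m][:,:2]*1000).astype(np.float32)
    if len(q)<15:return
    (x,y),s,a=cv2.minAreaRect(q);(ex,ey),er=cv2.minEnclosingCircle(q);h=cv2.convexHull(q)
    print(n,len(q),'rect',round(x,1),round(y,1),np.round(s,1),round(a,1),'circ',round(ex,1),round(ey,1),round(er,1))
P=dict(flange=(.607,.16,.055,.019,.03),ring=(.608,.161,.036,.036,.05),nut=(.6065,.16,.032,.058,.07),bush=(.605,.16,.025,.085,.105))
for k,(x,y,r,a,b) in P.items():
    print(k)
    for n in('scene','side'):rect(n,(x,y),r,a,b)
for k,x,y,r in(('sq',.63,-.16,.075),('hex',.456,-.271,.05),('big',.424,.279,.06),('small',.478,-.01,.04)):
    print(k)
    for n in D: rect(n,(x,y),r,.0055,.02)
    for n in D: rect(n,(x,y),r,-.01,.02,165)
# tall things map
W=np.vstack([D[n]['W'].reshape(-1,3) for n in('scene','side')]);
g=W[(W[:,2]>.012)&(W[:,2]<.15)&(W[:,0]>.3)&(W[:,0]<.85)&(abs(W[:,1])<.45)]
im=np.zeros((55,90),np.uint8);im[((g[:,0]-.3)*100).astype(int),((g[:,1]+.45)*100).astype(int)]=255
k,l,st,ce=cv2.connectedComponentsWithStats(cv2.dilate(im,np.ones((2,2))))
for s in st[1:]:
  if s[4]>4: print('x',.3+s[1]/100,.3+(s[1]+s[3])/100,'y',round(-.45+s[0]/100,2),round(-.45+(s[0]+s[2])/100,2))
E
```

```text
flange
scene 542 rect 609.6 162.8 [67.7 68. ] 31.6 circ 610.0 162.0 45.5
side 422 rect 607.8 163.2 [67.  69.4] 32.0 circ 608.0 165.3 44.7
ring
scene 413 rect 617.1 160.3 [54.6 40.4] 89.2 circ 610.9 160.5 28.1
side 296 rect 607.7 169.1 [54.8 41.2] 2.1 circ 608.4 162.4 28.0
nut
scene 294 rect 609.7 158.0 [43.6 36.5] 77.7 circ 607.1 158.6 22.5
side 208 rect 605.5 163.2 [40.3 40.7] 2.8 circ 606.1 159.6 24.1
bush
scene 272 rect 605.2 160.8 [26.2 28.5] 52.1 circ 604.9 159.6 15.0
side 209 rect 603.9 160.9 [27.8 27.3] 85.1 circ 603.1 160.4 15.0
sq
scene 564 rect 628.5 -160.2 [94.9 95.2] 74.9 circ 628.8 -160.3 64.7
side 247 rect 628.4 -160.9 [97.3 93.3] 75.2 circ 628.7 -161.4 63.6
wrist 1666 rect 628.9 -161.5 [92.6 92.9] 75.8 circ 628.7 -161.0 64.2
scene 633 rect 627.0 -164.1 [102.4  94.5] 75.7 circ 628.0 -159.1 64.5
side 392 rect 630.2 -166.9 [107.9 100.2] 75.8 circ 627.8 -164.8 67.4
wrist 8884 rect 628.0 -162.8 [97.3 96.8] 75.8 circ 628.0 -162.5 67.1
hex
scene 218 rect 456.9 -269.2 [77.7 67.4] 29.1 circ 457.1 -269.5 39.0
side 124 rect 455.9 -271.1 [77.4 65.7] 90.0 circ 456.1 -271.1 38.8
sce
[... 391 characters left out ...]
5.9
small
scene 163 rect 480.8 -8.3 [56.1 52.3] 22.7 circ 480.5 -8.6 29.5
side 125 rect 480.9 -7.2 [49.8 53.7] 5.3 circ 481.0 -7.4 27.5
wrist 535 rect 482.1 -9.5 [51.9 52.9] 11.6 circ 481.7 -8.9 27.6
scene 154 rect 481.5 -8.0 [52.7 52.5] 0.4 circ 481.6 -8.2 28.1
side 208 rect 479.9 -12.7 [52.6 64.3] 7.0 circ 481.0 -13.3 33.1
wrist 1714 rect 478.8 -7.5 [56.3 58.8] 81.8 circ 479.1 -7.8 30.3
x 0.3 0.35 y -0.13 0.07
x 0.3 0.39 y 0.2 0.29
x 0.49 0.55 y 0.15 0.21
x 0.56 0.6699999999999999 y 0.11 0.22
x 0.6 0.6599999999999999 y 0.25 0.3
x 0.62 0.73 y -0.43 -0.27
x 0.62 0.7 y -0.02 0.06
x 0.76 0.8500000000000001 y -0.12 0.17
x 0.8 0.8500000000000001 y -0.45 -0.36
x 0.8 0.8500000000000001 y 0.29 0.45
```

Call:
{"name": "move_arm", "arguments": {
  "rows": [
    {"translation":[-16.0,7.1,8.0],"rot":[0,0,0],"hand":0.3},
    {"translation":[-16.0,7.1,8.0],"rot":[0,0,0],"hand":0.3},
    {"translation":[-16.0,7.1,8.0],"rot":[0,0,0],"hand":0.3},
    {"translation":[-16.0,7.1,8.0],"rot":[0,0,0],"hand":0.3},
    {"translation":[-16.0,7.1,8.0],"rot":[0,0,0],"hand":0.3},
    {"translation":[-16.0,7.1,8.0],"rot":[0,0,0],"hand":0.3},
    {"translation":[-16.0,7.1,8.0],"rot":[0,0,0],"hand":0.3},
    {"translation":[-16.0,7.1,8.0],"rot":[0,0,0],"hand":0.3}
  ],
  "squeeze": 25
}}

```text
t: 2.32
eef_pos: [0.6044, 0.1601, 0.161]
ee_rot: [-3.141, -0.0, -1.57]
force: [-0.1, -0.5, 0.2]
width: 0.0615
gripper_force: 0.0
```

```bash
cat >> h.py <<'E'
def shot(tag):
    st=arm.get_state();c=cam('wrist',st);im,d=arm.grab_frame('wrist');save(tag,im);W=cloud('wrist',d,c);np.savez(tag+'.npz',W=W,im=im)
    print('tcp',np.round(st['eef_pos'],4),np.round(st['ee_rot'],4),st['width']);return W,im
def fit(W,c,r,zl,zh):
    m=(np.hypot(W[...,0]-c[0],W[...,1]-c[1])<r)&(W[...,2]>zl)&(W[...,2]<zh);q=(W[m][:,:2]*1000).astype(np.float32)
    if len(q)<20: print('few',len(q));return
    (x,y),s,a=cv2.minAreaRect(q);(ex,ey),er=cv2.minEnclosingCircle(q)
    print(len(q),'rect',round(x,1),round(y,1),np.round(s,1),round(a,1),'circ',round(ex,1),round(ey,1),round(er,1),'z',np.median(W[m][:,2]).round(4))
E
python3 - <<'E'
from h import *
W,im=shot('w1')
fit(W,(.604,.16),.025,.085,.105);fit(W,(.6065,.159),.032,.061,.071);fit(W,(.609,.163),.055,.019,.03)
E
```

```text
tcp [0.6044 0.1601 0.161 ] [-3.141  -0.     -1.5701] 0.0615298327577438
1254 rect 605.0 158.5 [27.4 26.8] 39.6 circ 605.0 158.6 14.0 z 0.0998
1139 rect 606.6 153.7 [40.1 37. ] 3.3 circ 606.4 157.4 22.8 z 0.0665
1785 rect 609.0 161.3 [65.6 66.1] 32.4 circ 608.7 160.9 45.6 z 0.0245
```

View pics/w1.png

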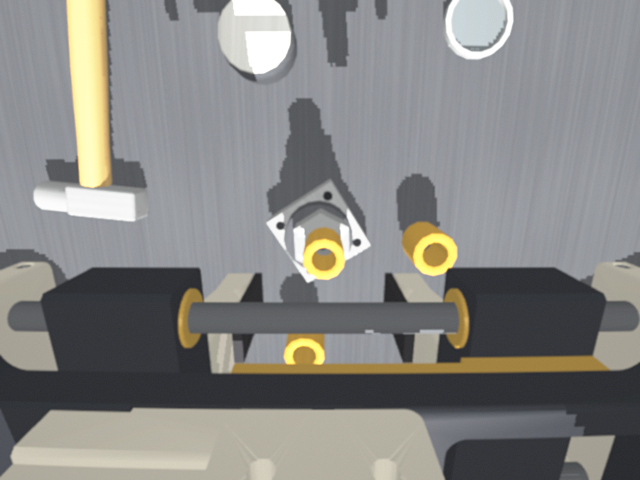

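The wrist picture shows the stack bushing at (324,255), centred between the open fingers, with the look-alikes well clear at (430,248) and (304,350). I'll descend and grip.

Call:
{"name": "move_arm", "arguments": {
  "rows": [
    {"translation":[0.05,0,3.5],"rot":[0,0,0],"hand":0.3},
    {"translation":[0.05,0,6.0],"rot":[0,0,0],"hand":0.3},
    {"translation":[0.05,0,7.1],"rot":[0,0,0],"hand":0.3},
    {"translation":[0.05,0,7.1],"rot":[0,0,0],"hand":0.3},
    {"translation":[0.05,0,7.1],"rot":[0,0,0],"hand":0.6},
    {"translation":[0.05,0,7.1],"rot":[0,0,0],"hand":0.75},
    {"translation":[0.05,0,7.1],"rot":[0,0,0],"hand":0.75},
    {"translation":[0.05,0,7.1],"rot":[0,0,0],"hand":0.75}
  ],
  "squeeze": 25
}}

```text
t: 3.03
eef_pos: [0.6048, 0.1598, 0.0911]
ee_rot: [-3.139, 0.001, -1.571]
force: [0.1, -0.2, -0.8]
width: 0.0404
gripper_force: 0.0
```

Call:
{"name": "move_arm", "arguments": {
  "rows": [
    {"translation":[0,0,0],"rot":[0,0,0],"hand":0.8},
    {"translation":[0,0,0],"rot":[0,0,0],"hand":0.8},
    {"translation":[0,0,0],"rot":[0,0,0],"hand":0.8}
  ],
  "squeeze": 25
}}

```text
t: 3.28
eef_pos: [0.6042, 0.1597, 0.0903]
ee_rot: [-3.141, 0.0, -1.57]
force: [-1.1, -0.0, 3.9]
width: 0.0276
gripper_force: 25.0
```

Call:
{"name": "move_arm", "arguments": {
  "rows": [
    {"translation":[0,0,-3],"rot":[0,0,0],"hand":0.8},
    {"translation":[0,0,-6],"rot":[0,0,0],"hand":0.8},
    {"translation":[3,2.2,-6],"rot":[0,0,0],"hand":0.8},
    {"translation":[6,4.4,-6],"rot":[0,0,0],"hand":0.8},
    {"translation":[9,6.6,-6],"rot":[0,0,0],"hand":0.8},
    {"translation":[12,8.8,-6],"rot":[0,0,0],"hand":0.8},
    {"translation":[15,11,-6],"rot":[0,0,0],"hand":0.8},
    {"translation":[16.8,12.3,-6],"rot":[0,0,0],"hand":0.8}
  ]
}}

```text
t: 3.95
eef_pos: [0.478, -0.0107, 0.1493]
ee_rot: [3.14, 0.0, -1.572]
force: [0.1, -0.5, -1.4]
width: 0.028
gripper_force: 25.0
```

Call:
{"name": "move_arm", "arguments": {
  "rows": [
    {"translation":[0,0,0],"rot":[0,0,0],"hand":0.8},
    {"translation":[0,0,0],"rot":[0,0,0],"hand":0.8}
  ]
}}

```text
t: 4.12
eef_pos: [0.4803, -0.0094, 0.15]
ee_rot: [-3.141, 0.0, -1.572]
force: [0.5, 1.0, -0.6]
width: 0.0278
gripper_force: 25.0
```

```bash
python3 - <<'E'
from h import *
W,im=shot('w2');st=arm.get_state();print(st['width'],st['gripper_force'])
fit(W,(.481,-.0085),.04,.0055,.015);fit(W,(.6065,.16),.032,.061,.071);fit(W,(.609,.16),.036,.04,.05);fit(W,(.481,-.0085),.03,.11,.17)
E
```

```text
tcp [ 0.4803 -0.0094  0.15  ] [-3.1409e+00  3.0000e-04 -1.5722e+00] 0.027820573664569158
0.02796067256890599 24.99994933605194
820 rect 481.2 -9.5 [53.5 52.2] 79.9 circ 481.7 -9.5 26.9 z 0.0082
few 0
few 0
3852 rect 479.8 -10.7 [54.1 27.6] 6.1 circ 480.9 -21.0 27.2 z 0.1545
```

View pics/w2.png

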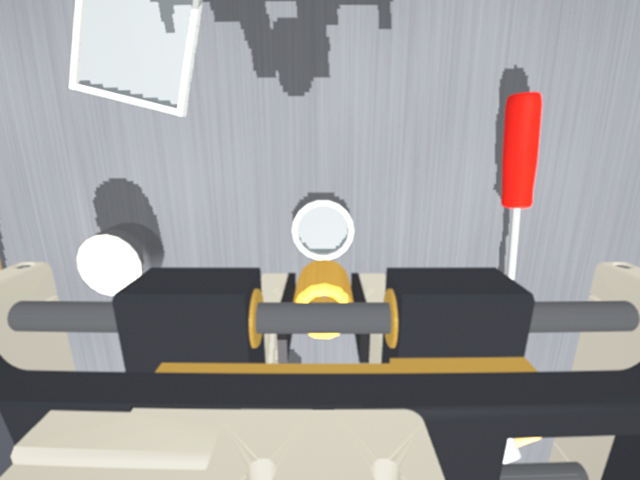

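The bushing is held over the small round tray, which shows at (323,230). I'll lower and release.

Call:
{"name": "move_arm", "arguments": {
  "rows": [
    {"translation":[0,-0.1,4],"rot":[0,0,0],"hand":0.8},
    {"translation":[0,-0.1,8],"rot":[0,0,0],"hand":0.8},
    {"translation":[0,-0.1,11],"rot":[0,0,0],"hand":0.8},
    {"translation":[0,-0.1,12],"rot":[0,0,0],"hand":0.8},
    {"translation":[0,-0.1,12.2],"rot":[0,0,0],"hand":0.8},
    {"translation":[0,-0.1,12.25],"rot":[0,0,0],"hand":0.8},
    {"translation":[0,-0.1,12.25],"rot":[0,0,0],"hand":0.8},
    {"translation":[0,-0.1,12.25],"rot":[0,0,0],"hand":0.8}
  ]
}}

```text
t: 4.83
eef_pos: [0.4827, -0.0079, 0.027]
ee_rot: [-3.141, 0.0, -1.57]
force: [0.1, -0.3, -0.4]
width: 0.0275
gripper_force: 25.0
```

Call:
{"name": "move_arm", "arguments": {
  "rows": [
    {"translation":[0,0,0],"rot":[0,0,0],"hand":0.5},
    {"translation":[0,0,0],"rot":[0,0,0],"hand":0.5},
    {"translation":[0,0,0],"rot":[0,0,0],"hand":0.5},
    {"translation":[0,0,-1],"rot":[0,0,0],"hand":0.5},
    {"translation":[0,0,-4],"rot":[0,0,0],"hand":0.5},
    {"translation":[0,0,-8],"rot":[0,0,0],"hand":0.4},
    {"translation":[0,0,-12],"rot":[0,0,0],"hand":0.3},
    {"translation":[0,0,-12],"rot":[0,0,0],"hand":0.3}
  ]
}}

```text
t: 5.5
eef_pos: [0.4863, -0.0076, 0.1549]
ee_rot: [-3.13, 0.003, -1.569]
force: [1.6, 0.1, 0.3]
width: 0.0583
gripper_force: 0.0
```

```bash
python3 - <<'E'
from h import *
W,im=shot('w3')
fit(W,(.481,-.0095),.022,.03,.045)
for n in('scene','side'):
    c=cam(n);im,d=arm.grab_frame(n);W=cloud(n,d,c);np.savez(n+'3.npz',W=W,im=im)
    fit(W,(.481,-.0095),.022,.03,.045);fit(W,(.481,-.0095),.022,.015,.03);fit(W,(.6065,.16),.032,.061,.071)
E
```

```text
tcp [ 0.4863 -0.0076  0.1549] [-3.1295e+00  2.5000e-03 -1.5691e+00] 0.05828137495324705
669 rect 483.8 -9.1 [26.8 27.2] 1.5 circ 483.7 -8.9 13.9 z 0.037
133 rect 485.0 -7.0 [26.2 27.8] 71.5 circ 484.6 -7.4 15.0 z 0.0358
103 rect 486.8 -7.0 [23.3 23.4] 59.9 circ 485.8 -6.8 13.5 z 0.0227
354 rect 606.2 158.4 [41.4 44.1] 2.1 circ 606.1 159.3 23.0 z 0.0661
102 rect 483.5 -6.9 [25.6 28.4] 33.1 circ 482.9 -7.8 15.3 z 0.0355
79 rect 481.1 -4.6 [26.5 22.8] 62.1 circ 482.6 -5.4 13.6 z 0.0228
273 rect 606.2 158.6 [41.1 46.1] 61.2 circ 606.2 159.0 23.5 z 0.0654
```

Bushing top is at 37 mm, so it stands flat on the small tray's floor. Next is the nut, whose flats lie about 2° off my closing axis.

Call:
{"name": "move_arm", "arguments": {
  "rows": [
    {"translation":[-3,-2.2,0],"rot":[0,0,-2],"hand":0.3},
    {"translation":[-6,-4.4,0],"rot":[0,0,-2],"hand":0.3},
    {"translation":[-9,-6.6,0],"rot":[0,0,-2],"hand":0.3},
    {"translation":[-12,-8.8,0],"rot":[0,0,-2],"hand":0.3},
    {"translation":[-15,-11,0],"rot":[0,0,-2],"hand":0.3},
    {"translation":[-16.8,-12.4,0],"rot":[0,0,-2],"hand":0.3},
    {"translation":[-16.8,-12.4,0],"rot":[0,0,-2],"hand":0.3},
    {"translation":[-16.8,-12.4,0],"rot":[0,0,-2],"hand":0.3}
  ]
}}

```text
t: 6.32
eef_pos: [0.6055, 0.1601, 0.1444]
ee_rot: [3.138, -0.002, -1.535]
force: [-0.5, -0.9, 0.2]
width: 0.0614
gripper_force: 0.0
```

```bash
python3 - <<'E'
from h import *
W,im=shot('w4')
fit(W,(.606,.159),.032,.061,.071);fit(W,(.609,.161),.036,.042,.05);fit(W,(.609,.162),.055,.019,.03)
E
```

```text
tcp [0.6055 0.1601 0.1444] [ 3.1380e+00 -1.8000e-03 -1.5349e+00] 0.06136867939422411
2206 rect 606.6 158.0 [39.9 45.9] 1.7 circ 606.5 158.0 22.9 z 0.0664
1139 rect 609.7 158.9 [54.3 52.5] 49.0 circ 609.2 159.7 27.7 z 0.0463
2367 rect 608.9 161.3 [65.4 66.2] 32.4 circ 609.1 161.2 45.8 z 0.0244
```

Call:
{"name": "move_arm", "arguments": {
  "rows": [
    {"translation":[0.05,0,4],"rot":[0,0,0],"hand":0.3},
    {"translation":[0.05,0,7],"rot":[0,0,0],"hand":0.3},
    {"translation":[0.05,0,8.0],"rot":[0,0,0],"hand":0.3},
    {"translation":[0.05,0,8.0],"rot":[0,0,0],"hand":0.3},
    {"translation":[0.05,0,8.0],"rot":[0,0,0],"hand":0.45},
    {"translation":[0.05,0,8.0],"rot":[0,0,0],"hand":0.65},
    {"translation":[0.05,0,8.0],"rot":[0,0,0],"hand":0.65},
    {"translation":[0.05,0,8.0],"rot":[0,0,0],"hand":0.65}
  ],
  "squeeze": 30
}}

```text
t: 7.03
eef_pos: [0.6067, 0.1594, 0.0688]
ee_rot: [-3.139, 0.001, -1.536]
force: [-2.0, -0.6, 0.8]
width: 0.04
gripper_force: 0.5
```

Call:
{"name": "move_arm", "arguments": {
  "rows": [
    {"translation":[0,0,0],"rot":[0,0,0],"hand":0.65},
    {"translation":[0,0,0],"rot":[0,0,0],"hand":0.65},
    {"translation":[0,0,0],"rot":[0,0,0],"hand":0.65}
  ]
}}

```text
t: 7.28
eef_pos: [0.6067, 0.1594, 0.0688]
ee_rot: [-3.139, 0.001, -1.535]
force: [-1.9, 0.0, 7.1]
width: 0.0397
gripper_force: 30.0
```

Call:
{"name": "move_arm", "arguments": {
  "rows": [
    {"translation":[0,0,-3],"rot":[0,0,0],"hand":0.65},
    {"translation":[0,0,-6.5],"rot":[0,0,0],"hand":0.65},
    {"translation":[3.5,1.4,-7],"rot":[0,0,0],"hand":0.65},
    {"translation":[7,2.8,-7],"rot":[0,0,0],"hand":0.65},
    {"translation":[10.5,4.1,-7],"rot":[0,0,0],"hand":0.65},
    {"translation":[14,5.5,-7],"rot":[0,0,0],"hand":0.65},
    {"translation":[17.5,6.9,-7],"rot":[0,0,0],"hand":0.65},
    {"translation":[21,8.2,-7],"rot":[0,0,0],"hand":0.65}
  ]
}}

```text
t: 7.95
eef_pos: [0.5303, -0.0551, 0.1376]
ee_rot: [-3.141, 0.0, -1.535]
force: [1.0, 0.1, -1.2]
width: 0.0396
gripper_force: 30.0
```

Call:
{"name": "move_arm", "arguments": {
  "rows": [
    {"translation":[3.5,1.4,0],"rot":[0,0,0],"hand":0.65},
    {"translation":[7,2.8,0],"rot":[0,0,0],"hand":0.65},
    {"translation":[10.5,4.1,0],"rot":[0,0,0],"hand":0.65},
    {"translation":[14,5.5,0],"rot":[0,0,0],"hand":0.65},
    {"translation":[17.5,6.9,0],"rot":[0,0,0],"hand":0.65},
    {"translation":[21.3,8.3,0],"rot":[0,0,0],"hand":0.65},
    {"translation":[21.3,8.3,0],"rot":[0,0,0],"hand":0.65},
    {"translation":[21.3,8.3,0],"rot":[0,0,0],"hand":0.65}
  ]
}}

```text
t: 8.62
eef_pos: [0.4548, -0.2714, 0.1372]
ee_rot: [-3.141, 0.0, -1.54]
force: [0.6, -0.0, -2.1]
width: 0.0398
gripper_force: 30.0
```

Call:
{"name": "move_arm", "arguments": {
  "rows": [
    {"translation":[0,0,0],"rot":[0,0,0],"hand":0.65},
    {"translation":[0,0,0],"rot":[0,0,0],"hand":0.65},
    {"translation":[0,0,0],"rot":[0,0,0],"hand":0.65}
  ]
}}

```text
t: 8.87
eef_pos: [0.4564, -0.2685, 0.1372]
ee_rot: [-3.141, 0.0, -1.534]
force: [-0.2, 0.1, -1.0]
width: 0.0398
gripper_force: 30.0
```

```bash
python3 - <<'E'
from h import *
W,im=shot('w5');st=arm.get_state();print(st['width'],st['gripper_force'])
fit(W,(.4565,-.27),.045,.0055,.015)
E
```

```text
tcp [ 0.4564 -0.2685  0.1372] [-3.1413e+00  1.0000e-04 -1.5342e+00] 0.03976132798015603
0.03938016466246688 29.99912917613983
958 rect 456.4 -278.5 [65.7 59.9] 1.0 circ 456.2 -271.0 37.4 z 0.0084
```

View pics/w5.png

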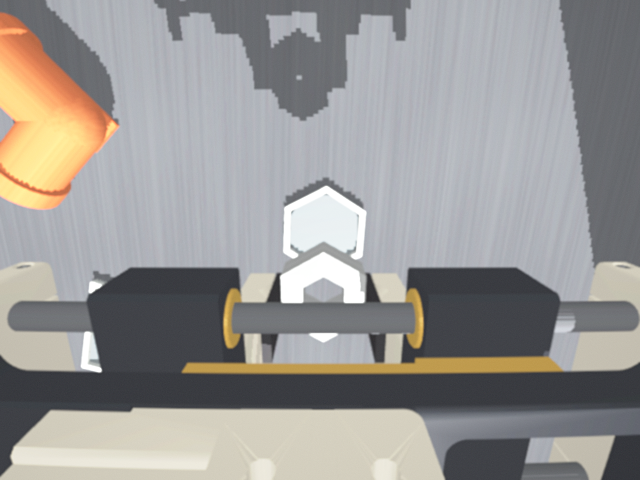

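The nut is held over the hex tray, which shows at (325,228), and the orange torch at (60,110) is well clear. I'll lower and release.

Call:
{"name": "move_arm", "arguments": {
  "rows": [
    {"translation":[0.1,0,4],"rot":[0,0,0],"hand":0.65},
    {"translation":[0.1,0,8],"rot":[0,0,0],"hand":0.65},
    {"translation":[0.1,0,10],"rot":[0,0,0],"hand":0.65},
    {"translation":[0.1,0,10.8],"rot":[0,0,0],"hand":0.65},
    {"translation":[0.1,0,11.0],"rot":[0,0,0],"hand":0.65},
    {"translation":[0.1,0,11.1],"rot":[0,0,0],"hand":0.65},
    {"translation":[0.1,0,11.1],"rot":[0,0,0],"hand":0.65},
    {"translation":[0.1,0,11.1],"rot":[0,0,0],"hand":0.65}
  ]
}}

```text
t: 9.58
eef_pos: [0.4571, -0.2705, 0.0273]
ee_rot: [-3.139, -0.001, -1.535]
force: [0.4, 0.2, -0.8]
width: 0.04
gripper_force: 30.0
```

Call:
{"name": "move_arm", "arguments": {
  "rows": [
    {"translation":[0,0,0],"rot":[0,0,0],"hand":0.4},
    {"translation":[0,0,0],"rot":[0,0,0],"hand":0.4},
    {"translation":[0,0,0],"rot":[0,0,0],"hand":0.4},
    {"translation":[0,0,-1],"rot":[0,0,0],"hand":0.4},
    {"translation":[0,0,-4],"rot":[0,0,0],"hand":0.4},
    {"translation":[0,0,-8],"rot":[0,0,0],"hand":0.3},
    {"translation":[0,0,-11],"rot":[0,0,0],"hand":0.2},
    {"translation":[0,0,-11],"rot":[0,0,0],"hand":0.2}
  ]
}}

```text
t: 10.25
eef_pos: [0.4595, -0.2719, 0.1435]
ee_rot: [-3.131, -0.004, -1.535]
force: [0.8, -0.9, 0.3]
width: 0.0666
gripper_force: 0.0
```

```bash
python3 - <<'E'
from h import *
W,im=shot('w6')
fit(W,(.4565,-.27),.026,.015,.035)
for n in('scene','side'):
    c=cam(n);im,d=arm.grab_frame(n);W=cloud(n,d,c);np.savez(n+'6.npz',W=W,im=im)
    fit(W,(.4565,-.27),.026,.018,.035);fit(W,(.609,.161),.034,.042,.05);fit(W,(.609,.162),.055,.019,.03)
E
```

```text
tcp [ 0.4595 -0.2719  0.1435] [-3.1315 -0.004  -1.5345] 0.06660603175252089
1680 rect 457.9 -272.3 [39.6 45.5] 2.7 circ 457.8 -272.2 22.8 z 0.0234
225 rect 458.7 -269.9 [45.8 41.6] 31.8 circ 457.5 -270.7 24.4 z 0.023
542 rect 610.3 161.0 [53.  54.5] 14.3 circ 609.7 159.6 28.7 z 0.0462
554 rect 609.2 162.2 [68.9 66.5] 32.5 circ 610.4 161.9 45.3 z 0.0243
126 rect 458.2 -270.6 [38.4 45. ] 4.2 circ 458.2 -270.9 23.2 z 0.0228
429 rect 608.2 162.0 [54.5 54.8] 8.5 circ 609.3 161.2 28.8 z 0.0456
427 rect 608.1 163.1 [67.1 68.1] 30.4 circ 607.7 162.8 45.5 z 0.0238
```

```bash
python3 - <<'E'
from h import *
print(np.round(arm.get_state()['q'],3))
E
```

```text
[-0.165  0.215 -0.448 -0.    -0.906  0.2  ]
```

Call:
{"name": "move_arm", "arguments": {
  "rows": [
    {"translation":[-3.5,-1.4,0],"rot":[0,0,0],"hand":0.1},
    {"translation":[-7,-2.8,0],"rot":[0,0,0],"hand":0.1},
    {"translation":[-10.5,-4.1,0],"rot":[0,0,0],"hand":0.1},
    {"translation":[-14,-5.5,0],"rot":[0,0,0],"hand":0.1},
    {"translation":[-17.5,-6.9,0],"rot":[0,0,0],"hand":0.1},
    {"translation":[-21,-8.3,0],"rot":[0,0,0],"hand":0.1},
    {"translation":[-24.5,-9.6,0],"rot":[0,0,0],"hand":0.1},
    {"translation":[-28,-11,0],"rot":[0,0,0],"hand":0.1}
  ]
}}

```text
t: 11.07
eef_pos: [0.5554, 0.0148, 0.135]
ee_rot: [3.139, -0.001, -1.536]
force: [1.2, -0.4, -0.3]
width: 0.0787
gripper_force: 0.0
```

Call:
{"name": "move_arm", "arguments": {
  "rows": [
    {"translation":[-3.5,-1.4,0],"rot":[0,0,-7],"hand":0.1},
    {"translation":[-7,-2.8,0],"rot":[0,0,-14],"hand":0.1},
    {"translation":[-10.5,-4.1,0],"rot":[0,0,-21],"hand":0.1},
    {"translation":[-13,-5.2,0],"rot":[0,0,-28],"hand":0.1},
    {"translation":[-14.4,-5.7,0],"rot":[0,0,-35],"hand":0.1},
    {"translation":[-14.4,-5.7,0],"rot":[0,0,-42],"hand":0.1},
    {"translation":[-14.4,-5.7,0],"rot":[0,0,-49],"hand":0.1},
    {"translation":[-14.4,-5.7,0],"rot":[0,0,-56],"hand":0.1}
  ]
}}

```text
t: 11.73
eef_pos: [0.6071, 0.1591, 0.1342]
ee_rot: [3.139, 0.002, -0.552]
force: [0.4, 0.5, -0.5]
width: 0.0789
gripper_force: 0.0
```

Call:
{"name": "move_arm", "arguments": {
  "rows": [
    {"translation":[0,0,0],"rot":[0,0,-7],"hand":0.1},
    {"translation":[0,0,0],"rot":[0,0,-14],"hand":0.1},
    {"translation":[0,0,0],"rot":[0,0,-21],"hand":0.1},
    {"translation":[0,0,0],"rot":[0,0,-28],"hand":0.1},
    {"translation":[0,0,0],"rot":[0,0,-32],"hand":0.1},
    {"translation":[0,0,0],"rot":[0,0,-32],"hand":0.1},
    {"translation":[0,0,0],"rot":[0,0,-32],"hand":0.1},
    {"translation":[0,0,0],"rot":[0,0,-32],"hand":0.1}
  ]
}}

```text
t: 12.4
eef_pos: [0.6076, 0.1588, 0.1353]
ee_rot: [3.141, 0.001, -0.003]
force: [-0.2, -0.1, 0.2]
width: 0.0791
gripper_force: 0.0
```

```bash
python3 - <<'E'
from h import *
W,im=shot('w7')
fit(W,(.609,.161),.034,.042,.05);fit(W,(.609,.162),.055,.019,.03)
E
```

```text
tcp [0.6076 0.1588 0.1353] [ 3.1409e+00  1.2000e-03 -2.7000e-03] 0.0790789707483072
3553 rect 609.6 160.1 [54.5 54.5] 47.4 circ 609.7 160.5 27.7 z 0.0463
2869 rect 609.2 161.8 [66.1 65.9] 32.9 circ 609.1 161.4 46.0 z 0.0245
```

Call:
{"name": "move_arm", "arguments": {
  "rows": [
    {"translation":[0.2,-0.2,4],"rot":[0,0,0],"hand":0.1},
    {"translation":[0.2,-0.2,7],"rot":[0,0,0],"hand":0.1},
    {"translation":[0.2,-0.2,8.5],"rot":[0,0,0],"hand":0.1},
    {"translation":[0.2,-0.2,9.0],"rot":[0,0,0],"hand":0.1},
    {"translation":[0.2,-0.2,9.0],"rot":[0,0,0],"hand":0.1},
    {"translation":[0.2,-0.2,9.0],"rot":[0,0,0],"hand":0.3},
    {"translation":[0.2,-0.2,9.0],"rot":[0,0,0],"hand":0.5},
    {"translation":[0.2,-0.2,9.0],"rot":[0,0,0],"hand":0.5}
  ],
  "squeeze": 35
}}

```text
t: 13.12
eef_pos: [0.6109, 0.1616, 0.0477]
ee_rot: [-3.14, -0.002, -0.0]
force: [0.6, 0.2, 0.2]
width: 0.0643
gripper_force: 0.0
```

Call:
{"name": "move_arm", "arguments": {
  "rows": [
    {"translation":[0,0,0],"rot":[0,0,0],"hand":0.5},
    {"translation":[0,0,0],"rot":[0,0,0],"hand":0.5},
    {"translation":[0,0,0],"rot":[0,0,0],"hand":0.5},
    {"translation":[0,0,0],"rot":[0,0,0],"hand":0.5}
  ]
}}

```text
t: 13.45
eef_pos: [0.6105, 0.1612, 0.0472]
ee_rot: [-3.141, -0.001, 0.0]
force: [-1.2, -0.5, 6.8]
width: 0.0542
gripper_force: 34.9
```

Call:
{"name": "move_arm", "arguments": {
  "rows": [
    {"translation":[0,0,-2],"rot":[0,0,0],"hand":0.5},
    {"translation":[0,0,-5],"rot":[0,0,0],"hand":0.5},
    {"translation":[0,0,-8],"rot":[0,0,0],"hand":0.5},
    {"translation":[-3,-2,-9],"rot":[0,0,0],"hand":0.5},
    {"translation":[-6,-4,-9],"rot":[0,0,0],"hand":0.5},
    {"translation":[-9,-6,-9],"rot":[0,0,0],"hand":0.5},
    {"translation":[-12,-8,-9],"rot":[0,0,0],"hand":0.5},
    {"translation":[-15,-10,-9],"rot":[0,0,0],"hand":0.5}
  ]
}}

```text
t: 14.12
eef_pos: [0.4581, 0.2612, 0.1357]
ee_rot: [3.142, 0.001, -0.001]
force: [0.5, 0.5, -3.4]
width: 0.0545
gripper_force: 34.9
```

Call:
{"name": "move_arm", "arguments": {
  "rows": [
    {"translation":[-2,-1,0],"rot":[0,0,0],"hand":0.5},
    {"translation":[-3.4,-1.8,0],"rot":[0,0,0],"hand":0.5},
    {"translation":[-3.4,-1.8,0],"rot":[0,0,0],"hand":0.5},
    {"translation":[-3.4,-1.8,0],"rot":[0,0,0],"hand":0.5},
    {"translation":[-3.4,-1.8,0],"rot":[0,0,0],"hand":0.5}
  ]
}}

```text
t: 14.53
eef_pos: [0.4259, 0.279, 0.136]
ee_rot: [3.142, 0.0, 0.0]
force: [-0.1, -0.8, -3.4]
width: 0.0541
gripper_force: 34.9
```

```bash
python3 - <<'E'
from h import *
W,im=shot('w8');st=arm.get_state();print(st['width'],st['gripper_force'],np.round(st['q'],2))
fit(W,(.4265,.279),.05,.0055,.015)
E
```

```text
tcp [0.4259 0.279  0.136 ] [3.1415e+00 2.0000e-04 3.0000e-04] 0.05409910353515002
0.05404282102088552 34.913044064087444 [ 0.97  0.18 -0.49 -0.   -0.89  0.61]
982 rect 437.8 278.5 [60.1 80.5] 0.3 circ 427.4 278.4 40.6 z 0.0082
```

View pics/w8.png

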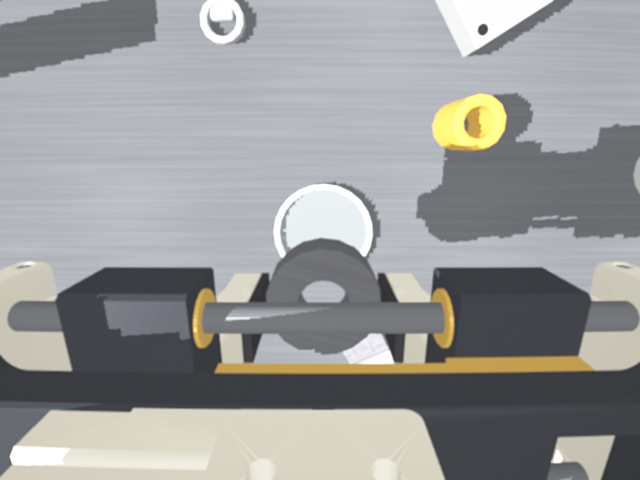

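The ring is held over the large round tray, which shows at (323,230). I'll lower and release.

Call:
{"name": "move_arm", "arguments": {
  "rows": [
    {"translation":[0.2,0,4],"rot":[0,0,0],"hand":0.5},
    {"translation":[0.2,0,8],"rot":[0,0,0],"hand":0.5},
    {"translation":[0.2,0,10],"rot":[0,0,0],"hand":0.5},
    {"translation":[0.2,0,10.6],"rot":[0,0,0],"hand":0.5},
    {"translation":[0.2,0,10.9],"rot":[0,0,0],"hand":0.5},
    {"translation":[0.2,0,11.0],"rot":[0,0,0],"hand":0.5},
    {"translation":[0.2,0,11.0],"rot":[0,0,0],"hand":0.5},
    {"translation":[0.2,0,11.0],"rot":[0,0,0],"hand":0.5}
  ]
}}

```text
t: 15.25
eef_pos: [0.4291, 0.2797, 0.027]
ee_rot: [-3.14, -0.001, -0.0]
force: [0.6, -0.1, -2.4]
width: 0.0545
gripper_force: 34.9
```

Call:
{"name": "move_arm", "arguments": {
  "rows": [
    {"translation":[0,0,0],"rot":[0,0,0],"hand":0.2},
    {"translation":[0,0,0],"rot":[0,0,0],"hand":0.2},
    {"translation":[0,0,0],"rot":[0,0,0],"hand":0.2},
    {"translation":[0,0,-1],"rot":[0,0,0],"hand":0.2},
    {"translation":[0,0,-4],"rot":[0,0,0],"hand":0.1},
    {"translation":[0,0,-8],"rot":[0,0,0],"hand":0},
    {"translation":[0,0,-11],"rot":[0,0,0],"hand":0},
    {"translation":[0,0,-11],"rot":[0,0,0],"hand":0}
  ]
}}

```text
t: 15.92
eef_pos: [0.4308, 0.2818, 0.1435]
ee_rot: [-3.134, -0.008, 0.002]
force: [0.1, 1.2, 0.9]
width: 0.0866
gripper_force: 0.0
```

```bash
python3 - <<'E'
from h import *
W,im=shot('w9')
fit(W,(.427,.279),.032,.015,.035)
for n in('scene','side'):
    c=cam(n);im,d=arm.grab_frame(n);W=cloud(n,d,c);np.savez(n+'9.npz',W=W,im=im)
    fit(W,(.427,.279),.032,.02,.035);fit(W,(.609,.162),.055,.019,.03)
E
```

```text
tcp [0.4308 0.2818 0.1435] [-3.1337e+00 -7.8000e-03  1.6000e-03] 0.08656892699341802
3033 rect 428.2 279.6 [55.1 54.7] 9.7 circ 428.2 279.6 27.9 z 0.0253
368 rect 428.0 279.2 [55.8 54.3] 22.9 circ 428.5 281.2 29.3 z 0.025
1138 rect 609.2 162.1 [69.  67.9] 32.0 circ 609.4 162.4 45.7 z 0.0244
638 rect 427.0 280.8 [55.7 55. ] 42.7 circ 426.8 280.3 29.1 z 0.0243
917 rect 608.8 162.2 [66.6 70.9] 32.0 circ 608.7 161.6 46.8 z 0.0237
```

Ring top is at 25 mm, flat on its tray's floor. Last is the flange, at yaw 32°, so I'll take it with tool yaw −58°.

Call:
{"name": "move_arm", "arguments": {
  "rows": [
    {"translation":[3,2,0],"rot":[0,0,7],"hand":0},
    {"translation":[6,4,0],"rot":[0,0,14],"hand":0},
    {"translation":[9,6,0],"rot":[0,0,21],"hand":0},
    {"translation":[12,8,0],"rot":[0,0,28],"hand":0},
    {"translation":[15,10,0],"rot":[0,0,35],"hand":0},
    {"translation":[18.1,11.75,0],"rot":[0,0,42],"hand":0},
    {"translation":[18.1,11.75,0],"rot":[0,0,49],"hand":0},
    {"translation":[18.1,11.75,0],"rot":[0,0,56],"hand":0}
  ]
}}

```text
t: 16.73
eef_pos: [0.6096, 0.1595, 0.1338]
ee_rot: [3.138, 0.0, -0.987]
force: [-1.5, 0.5, -0.6]
width: 0.0875
gripper_force: 0.0
```

Call:
{"name": "move_arm", "arguments": {
  "rows": [
    {"translation":[0,0,0],"rot":[0,0,2],"hand":0},
    {"translation":[0,0,0],"rot":[0,0,2],"hand":0},
    {"translation":[0,0,0],"rot":[0,0,2],"hand":0},
    {"translation":[0,0,0],"rot":[0,0,2],"hand":0}
  ]
}}

```text
t: 17.07
eef_pos: [0.6086, 0.1615, 0.1354]
ee_rot: [3.14, 0.0, -1.01]
force: [1.0, 1.3, -0.4]
width: 0.0881
gripper_force: 0.0
```

```bash
python3 - <<'E'
from h import *
W,im=shot('w10')
fit(W,(.609,.162),.055,.019,.03)
st=arm.get_state();d=np.array([.609,.162,.0225])-st['eef_pos'];print(R.from_euler('xyz',st['ee_rot']).as_matrix().T@d*100,np.degrees(st['ee_rot']))
E
```

```text
tcp [0.6086 0.1615 0.1354] [ 3.1403e+00  1.0000e-04 -1.0104e+00] 0.08812173512509676
6674 rect 608.9 161.6 [65.3 66.7] 32.4 circ 609.2 161.2 45.5 z 0.0245
[-0.0133662  -0.05810788 11.31640566] [ 1.79953979e+02  2.75884201e-03 -5.79007137e+01]
```

Call:
{"name": "move_arm", "arguments": {
  "rows": [
    {"translation":[0,0,4],"rot":[0,0,0],"hand":0},
    {"translation":[0,0,8],"rot":[0,0,0],"hand":0},
    {"translation":[0,0,10.5],"rot":[0,0,0],"hand":0},
    {"translation":[0,0,11.4],"rot":[0,0,0],"hand":0},
    {"translation":[0,0,11.4],"rot":[0,0,0],"hand":0},
    {"translation":[0,0,11.4],"rot":[0,0,0],"hand":0.2},
    {"translation":[0,0,11.4],"rot":[0,0,0],"hand":0.4},
    {"translation":[0,0,11.4],"rot":[0,0,0],"hand":0.4}
  ],
  "squeeze": 55
}}

```text
t: 17.78
eef_pos: [0.6103, 0.1623, 0.0242]
ee_rot: [-3.138, -0.0, -1.012]
force: [0.4, -0.1, -0.2]
width: 0.0731
gripper_force: 0.0
```

Call:
{"name": "move_arm", "arguments": {
  "rows": [
    {"translation":[0,0,0],"rot":[0,0,0],"hand":0.4},
    {"translation":[0,0,0],"rot":[0,0,0],"hand":0.4},
    {"translation":[0,0,0],"rot":[0,0,0],"hand":0.4},
    {"translation":[0,0,0],"rot":[0,0,0],"hand":0.4},
    {"translation":[0,0,0],"rot":[0,0,0],"hand":0.4}
  ]
}}

```text
t: 18.2
eef_pos: [0.6093, 0.1617, 0.0237]
ee_rot: [-3.14, -0.0, -1.012]
force: [-3.3, -1.3, 7.7]
width: 0.0655
gripper_force: 55.0
```

Call:
{"name": "move_arm", "arguments": {
  "rows": [
    {"translation":[0,0,-1],"rot":[0,0,0],"hand":0.4},
    {"translation":[0,0,-3],"rot":[0,0,0],"hand":0.4},
    {"translation":[0,0,-6],"rot":[0,0,0],"hand":0.4},
    {"translation":[0,0,-8.5],"rot":[0,0,0],"hand":0.4},
    {"translation":[0,0,-10],"rot":[0,0,0],"hand":0.4},
    {"translation":[1,0.5,-10],"rot":[0,0,0],"hand":0.4},
    {"translation":[3,1.6,-10],"rot":[0,0,0],"hand":0.4},
    {"translation":[5.5,3,-10],"rot":[0,0,0],"hand":0.4}
  ]
}}

```text
t: 18.87
eef_pos: [0.612, 0.0993, 0.1219]
ee_rot: [3.141, 0.001, -1.011]
force: [1.0, -1.0, -6.0]
width: 0.0656
gripper_force: 55.0
```

Call:
{"name": "move_arm", "arguments": {
  "rows": [
    {"translation":[2.8,1.5,0],"rot":[0,0,5],"hand":0.4},
    {"translation":[5.6,3,0],"rot":[0,0,10],"hand":0.4},
    {"translation":[8.4,4.6,0],"rot":[0,0,16],"hand":0.4},
    {"translation":[11.2,6.1,0],"rot":[0,0,22],"hand":0.4},
    {"translation":[14,7.6,0],"rot":[0,0,28],"hand":0.4},
    {"translation":[16.8,9.1,0],"rot":[0,0,34],"hand":0.4},
    {"translation":[19.6,10.6,0],"rot":[0,0,38],"hand":0.4},
    {"translation":[22.0,11.9,0],"rot":[0,0,42],"hand":0.4}
  ]
}}

```text
t: 19.53
eef_pos: [0.627, -0.1529, 0.1212]
ee_rot: [3.14, 0.0, -1.75]
force: [1.1, 0.7, -6.5]
width: 0.0656
gripper_force: 55.0
```

```bash
python3 - <<'E'
from h import *
st=arm.get_state();d=np.array([.6285,-.161,st['eef_pos'][2]])-st['eef_pos'];print(R.from_euler('xyz',st['ee_rot']).as_matrix().T@d*100,np.degrees(st['ee_rot']),st['width'],np.round(st['qd'],2))
E
```

```text
[ 7.71819692e-01 -2.91869744e-01 -6.33443716e-04] [ 1.79882524e+02  2.59880646e-03 -1.00270000e+02] 0.06564009055792824 [-0.52  0.13  0.22 -0.   -0.08 -0.31]
```

Call:
{"name": "move_arm", "arguments": {
  "rows": [
    {"translation":[1.0,-0.2,0],"rot":[0,0,4.8],"hand":0.4},
    {"translation":[1.0,-0.2,0],"rot":[0,0,4.8],"hand":0.4},
    {"translation":[1.0,-0.2,0],"rot":[0,0,4.8],"hand":0.4},
    {"translation":[1.0,-0.2,0],"rot":[0,0,4.8],"hand":0.4},
    {"translation":[1.0,-0.2,0],"rot":[0,0,4.8],"hand":0.4}
  ]
}}

```text
t: 19.95
eef_pos: [0.6283, -0.1601, 0.1218]
ee_rot: [3.141, 0.0, -1.827]
force: [-0.5, -0.3, -4.7]
width: 0.0655
gripper_force: 55.0
```

```bash
python3 - <<'E'
from h import *
W,im=shot('w11')
fit(W,(.6285,-.161),.075,.0055,.015)
st=arm.get_state();d=np.array([.6285,-.161,.0267])-st['eef_pos'];print(R.from_euler('xyz',st['ee_rot']).as_matrix().T@d*100,np.degrees(st['ee_rot']),st['width'],np.round(st['qd'],2))
E
```

```text
tcp [ 0.6283 -0.1601  0.1218] [ 3.1410e+00  1.0000e-04 -1.8273e+00] 0.06546485375449385
1137 rect 621.6 -189.0 [36.2 91.5] 75.5 circ 621.7 -188.7 48.6 z 0.0084
[ 0.10028785 -0.03639412  9.52096002] [ 1.79976285e+02  5.44419837e-03 -1.04690068e+02] 0.06544171022047131 [ 0.   -0.    0.01  0.   -0.   -0.01]
```

View pics/w11.png

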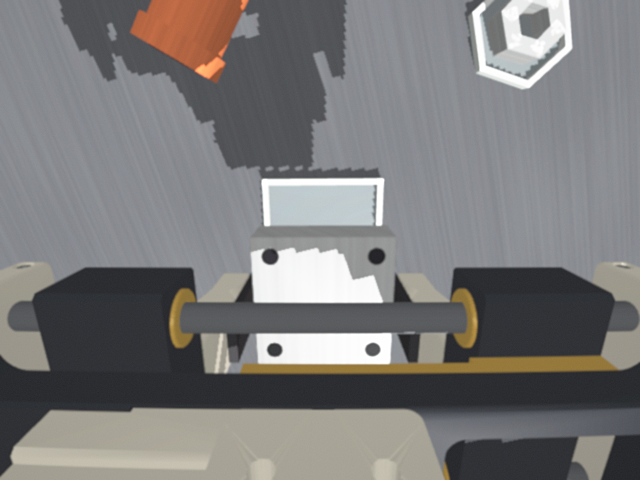

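The flange is held level and square over its tray, whose rim shows at (323,178) to (383,225). I'll lower it slowly.

Call:
{"name": "move_arm", "arguments": {
  "rows": [
    {"translation":[0.1,0,3],"rot":[0,0,0],"hand":0.4},
    {"translation":[0.1,0,6],"rot":[0,0,0],"hand":0.4},
    {"translation":[0.1,0,8.3],"rot":[0,0,0],"hand":0.4},
    {"translation":[0.1,0,9.0],"rot":[0,0,0],"hand":0.4},
    {"translation":[0.1,0,9.4],"rot":[0,0,0],"hand":0.4},
    {"translation":[0.1,0,9.5],"rot":[0,0,0],"hand":0.4},
    {"translation":[0.1,0,9.5],"rot":[0,0,0],"hand":0.4},
    {"translation":[0.1,0,9.5],"rot":[0,0,0],"hand":0.4}
  ]
}}

```text
t: 20.67
eef_pos: [0.6297, -0.1616, 0.0286]
ee_rot: [-3.139, 0.001, -1.828]
force: [0.8, -0.6, -5.3]
width: 0.0655
gripper_force: 55.0
```

Call:
{"name": "move_arm", "arguments": {
  "rows": [
    {"translation":[0,0,0],"rot":[0,0,0],"hand":0.1},
    {"translation":[0,0,0],"rot":[0,0,0],"hand":0.1},
    {"translation":[0,0,0],"rot":[0,0,0],"hand":0.1},
    {"translation":[0,0,-1],"rot":[0,0,0],"hand":0},
    {"translation":[0,0,-4],"rot":[0,0,0],"hand":0},
    {"translation":[0,0,-8],"rot":[0,0,0],"hand":0},
    {"translation":[0,0,-11],"rot":[0,0,0],"hand":0},
    {"translation":[0,0,-11],"rot":[0,0,0],"hand":0}
  ]
}}

```text
t: 21.33
eef_pos: [0.6325, -0.1625, 0.1461]
ee_rot: [-3.129, 0.001, -1.828]
force: [1.1, -0.3, 0.9]
width: 0.0877
gripper_force: 0.0
```

Call:
{"name": "move_arm", "arguments": {
  "rows": [
    {"translation":[0,0,0],"rot":[0,0,0],"hand":0},
    {"translation":[0,0,0],"rot":[0,0,0],"hand":0},
    {"translation":[0,0,0],"rot":[0,0,0],"hand":0}
  ]
}}

```text
t: 21.58
eef_pos: [0.6277, -0.1618, 0.1365]
ee_rot: [3.14, -0.0, -1.829]
force: [-0.1, 0.0, 0.1]
width: 0.0877
gripper_force: 0.0
```

```bash
python3 - <<'E'
from h import *
W,im=shot('w12')
T=dict(fl=((.6285,-.161),.05,.02,.035),ring=((.427,.279),.032,.02,.035),nut=((.457,-.27),.026,.018,.035),bush=((.483,-.008),.02,.03,.045),tin=((.653,.012),.035,.036,.05))
fit(W,*T['fl'])
for n in('scene','side'):
    c=cam(n);im,d=arm.grab_frame(n);W=cloud(n,d,c);save(n+'12',im)
    for k in T: print(k,end=' ');fit(W,*T[k])
E
```

```text
tcp [ 0.6277 -0.1618  0.1365] [ 3.1404e+00 -1.0000e-04 -1.8293e+00] 0.08766977922267472
6778 rect 630.1 -161.4 [66.5 65.4] 75.6 circ 630.0 -161.6 45.8 z 0.0275
fl 1179 rect 630.4 -160.3 [69.2 68. ] 75.5 circ 631.0 -160.1 46.4 z 0.0274
ring 368 rect 427.8 280.0 [53.3 55.4] 65.9 circ 428.1 279.8 28.8 z 0.0251
nut 55 rect 451.4 -255.8 [34.5 11.7] 23.7 circ 452.8 -259.0 17.4 z 0.0236
bush 126 rect 483.3 -7.2 [28.2 26.1] 7.1 circ 483.7 -7.1 14.7 z 0.036
tin 603 rect 654.4 12.6 [50.9 50.1] 9.5 circ 653.9 12.6 26.4 z 0.0423
fl 487 rect 629.4 -158.4 [71.4 68.5] 73.9 circ 629.9 -160.5 46.2 z 0.0268
ring 635 rect 427.0 280.4 [54.  56.1] 50.9 circ 427.1 279.3 28.9 z 0.0243
nut 123 rect 458.1 -270.5 [38.4 46.8] 3.9 circ 456.0 -270.7 23.7 z 0.0231
bush 104 rect 482.7 -6.9 [25.5 29. ] 6.3 circ 482.9 -7.2 14.9 z 0.0355
tin 317 rect 653.4 11.5 [52.5 50.5] 82.4 circ 652.6 11.0 28.4 z 0.0417
```

View pics/scene12.png

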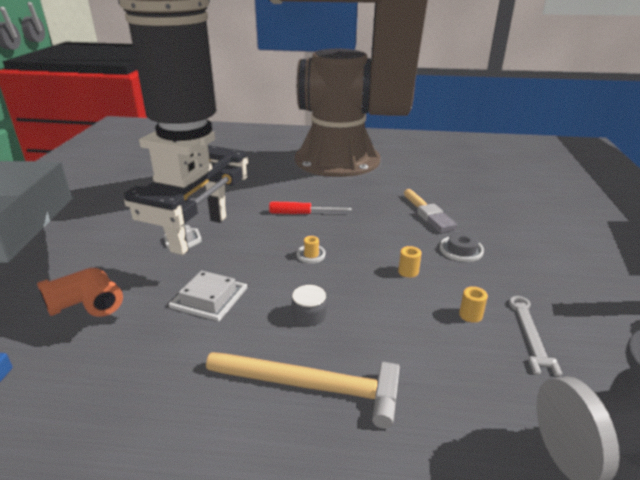

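The picture shows the flange at (208,292), bushing at (311,248) and ring at (462,246) in their trays. The nut, partly hidden by the gripper near (185,238), measures flat in its tray. The tin at (309,305) and wrench at (533,335) have not moved. I'll hand it in.

```bash
python3 -c "
from station import arm
print(arm.job_done())"
```

```text
the job is handed in; nothing more can be done
None
```

The bushing, nut, ring and flange were set in their trays in that order, each measured flat on its tray's floor with the gripper clear, and the job is handed in at about 22 s on the robot's clock.

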